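Turn a covered culture dish lid-down onto the empty sloping rest

ROBOT

A 6-joint arm with a two-finger parallel gripper is mounted at the origin on the work surface. World frame = base frame: x ahead of the robot, y to its left, z up, the work surface at z = 0. Lengths are in m, angles in rad, forces in N, time in s.
With the tool pointing down it reaches from about 0.325 to 0.9 m from the base axis. Payload 6.1 kg.
Tool frame: the origin (TCP) lies between the finger pads; the fingertips stand 11 mm ahead of it and the grasp point (between the pads) lies 8 mm behind it; z points along the fingers, y is the line along which they close (so a half turn about z gives the same grasp; the last joint's range is limited). The gripper opens to 85 mm and grips with 20 to 120 N. Pads are 22 mm wide; open, the fingers measure 114 mm over their backs; the gripper's body (76 mm by 85 mm) begins 54 mm behind the grasp point. The pads swing forward as they close: fully open they stand 13 mm farther back than shut.
Start: joints at [1.176, 0.22, 1.526, -0, 1.395, -0.126], TCP at [0.166, 0.603, 0.242] pointing down, gripper open.
Joint ranges: [-2.98, 2.98], [-0.91, 2.08], [0.09, 2.57], [-1.24, 4.39], [0.2, 2.65], [-2.68, 2.68]. Speed limits (rad/s): [2.57, 2.57, 3.01, 3.14, 3.14, 3.14].

INTERFACE

Orientations are given as a rotation vector (axis times angle).
In Python, from cell import env, vision, workorder gives the robot as it stands.
- The arm moves only by the shell command python3 -m creep 'ROWS'. ROWS is JSON, one flat list of numbers, 7 for each row, row after row: the finger opening in m, from 0 to 0.0854, then the shift along the tool's x, y, z in m, then the turn, a rotation vector about the tool's x, y, z in rad. A call has exactly 8 rows; each row is the pose to reach, as a shift and turn from the pose commanded when the call began, along the tool's axes at that moment; what a row does not reach only later rows make up. A row lasts 1/10 s, in which the tool goes at most 50 mm and 8.59 degrees, less where a joint would pass 70% of its speed; a pose out of reach is approached as far as the arm can. A call with a gripper value outside its range is refused whole. The fingers move at their own pace and stop on an object; the grip force is fixed at half the most. Time passes only in rows, so rows that repeat a pose let the fingers close, or fill a call up. It gives the time, the measured TCP pose, the force, the opening and the grip force at its end, in the units of the state.
- env.read_state(): the state, without advancing time (a new reading comes with each control period).
- vision.get_image(name): name is "side" or "top" or "wrist"; returns a dict with "image" (420x560x3 uint8, red, green, blue), "camera_matrix" (3x3 intrinsics, pixels), "pose" (4x4, takes a point from camera to world coordinates); the wrist camera has in their place "T_tool_cam" (4x4, takes a point from camera to tool coordinates, whose origin is the TCP and whose axes are the flange's). Camera axes: x right, y up, looking along -z (the intrinsics and any distortion apply to the point x, -y, -z); pixel columns grow to the right and rows downward; lengths in m; the calibration is good to about 2 mm. A picture is of the moment at which its call begins: read the wrist's pose just before it. There is no depth.
- workorder.hand_in(): hands the job in; it is judged then, once.
The state is a dict: "time": time; "q": joint angles; "joint_vel": joint speeds; "joint_torque": joint torques, N m; "position": TCP position; "tcp_rot": TCP orientation; "wrist_force": force on the tool from outside, world axes, zero at the start; "torque": the same for the moment, N m; "gripper_width": finger opening in m; "gripper_force": force on a finger pad.
Only numpy, scipy, OpenCV 4.12 (cv2) and the standard library are available. Lean on these libraries where they do the work, as an engineer would, in place of code of your own. Each camera call takes 0.05 s, during which the arm holds its last target. There are 200 camera calls.

TASK

Three identical sloping rests stand on the bench: one carries a large covered culture dish lid up, one a small open dish, one is empty. Pinch the large dish's loose lid and bottom together between the fingers, turn it over without the lid coming off, and leave it lying squarely lid-down against the sloping face of the empty rest, leaning on the two pegs, with the lid still fully on. Leave the small open dish alone.

Things in the scene. Friction and masses are not known exactly. Their poses are not given: they have to be found in the camera images.
- dish: Bottom of the large dish: white cup, 85 mm across, 14 mm high, 80 g. Origin: centre of its underside; +z its axis, towards the lid. Lidded: 94 mm across, 17 mm thick. Starts lid up, underside on a rest's 45 degree face, so +z leans 45 degrees from up, towards world +y or up to 30 degrees off it to +x. Its upper 36 mm overhang: room for a finger above and one below, pointing down-slope.
- lid: Loose clear glass lid of the large dish, 94 mm across, 60 g; 3 mm top and a skirt reaching 8 mm down round the cup's wall with 1.5 mm play; nothing latches it. Origin: centre of its outer top face; +z out of the top, along the dish's +z. Fully on, its origin is 17 mm along the dish's +z from the dish's origin.
- empty_seat (a point): Point on the black face of the empty rest where the lid top's centre belongs, 80 mm up. Axes: z up, x level to the low side (world +y or up to 30 degrees off it to +x), y level across. The face falls 45 degrees along +x, is 84 mm wide, ends 5 mm up-slope, free space beyond and behind. Two pegs (8 mm thick, 30 mm long, square to the face) 43 mm down-slope, 28 mm either side, carry the rim. Fixed.
- small_dish: Bystander: small open white dish without lid, 60 mm across, 14 mm high, lying on the third rest (all three rests are alike; which stands where varies). Origin: centre of its underside, +z out of its open mouth.
There are look-alikes about, which are no part of the job. Of the things that look like the lid, the smaller one is meant.

How it is judged:
By the outcome, as a careful person would: the job done as asked, in the order asked, and still so for the second after the job is handed in, with the robot touching nothing.
It also fails if it takes over 45 s, if anything falls off the work surface, if the arm or the gripper's body presses on something with over 40 N, if the wrist force passes 120 N, or if a joint passes its speed limit or range.

## Working session

There is one attempt and no reset: what is moved stays moved. The work goes in short steps, Python scripts to look and compute and a shell command to move; the robot and the scene stay as the last step left them, time stands still between calls to the robot, and variables do not carry over. Pictures are saved under pics/ and viewed, at most 10 in all, crops included, and the job is handed in when it is done.

```bash
ls; mkdir -p pics; python3 - <<'E'
from cell import env, vision
import cv2, pickle
s=env.read_state();print({k:s[k] for k in("time","q","position","tcp_rot","wrist_force","gripper_width")})
d={}
for n in("side","top","wrist"):
    r=vision.get_image(n);d[n]=r;cv2.imwrite(f"pics/{n}0.png",r["image"][:,:,::-1])
    print(n,r["camera_matrix"],r.get("pose",r.get("T_tool_cam")),[k for k in r])
pickle.dump(d,open("d0.pkl","wb"))
E
```

```text
pics
{'time': 0.0, 'q': array([ 1.17590633e+00,  2.21225711e-01,  1.52763264e+00,  8.52558700e-08,
        1.39470735e+00, -1.26103245e-01]), 'position': array([0.16575084, 0.60200283, 0.24118809]), 'tcp_rot': array([-4.20871163e-01, -3.11275917e+00,  2.99416896e-03]), 'wrist_force': array([-0.4714786 , -0.24185232,  0.0216813 ]), 'gripper_width': 0.08508937133479413}
side [[521.71785348   0.         274.30752527]
 [  0.         521.71785348 204.76513268]
 [  0.           0.           1.        ]] [[ 0.73071634  0.38297922 -0.56513763  0.06733971]
 [-0.68264548  0.40143631 -0.61060956 -0.51451514]
 [-0.00698401  0.83197103  0.55477511  0.58578479]
 [ 0.          0.          0.          1.        ]] ['image', 'camera_matrix', 'pose']
top [[479.03273966   0.         279.02970568]
 [  0.         479.03273966 205.13429146]
 [  0.           0.           1.        ]] [[-0.01140369  0.99686705 -0.07826908  0.49181296]
 [-0.9998789  -0.01219699 -0.00966497 -0.00683529]
 [-0.01058933  0.07814938  0.99688542  0.91630674]
 [ 0.          0.          0.          1.        ]] ['image', 'camera_matrix', 'pose']
wrist [[329.00751025   0.         274.3643037 ]
 [  0.         329.00751025 206.75188811]
 [  0.           0.           1.        ]] [[-4.04448449e-04  9.48610133e-01  3.16446918e-01  8.10775733e-02]
 [ 9.99999898e-01  4.47670682e-04 -6.38860318e-05  8.87291637e-04]
 [-2.02266945e-04  3.16446860e-01 -9.48610217e-01 -1.30960325e-01]
 [ 0.00000000e+00  0.00000000e+00  0.00000000e+00  1.00000000e+00]] ['image', 'camera_matrix', 'T_tool_cam']
```

View pics/side0.png

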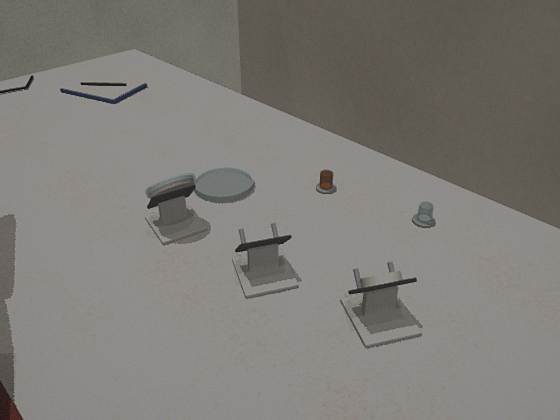

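View pics/top0.png

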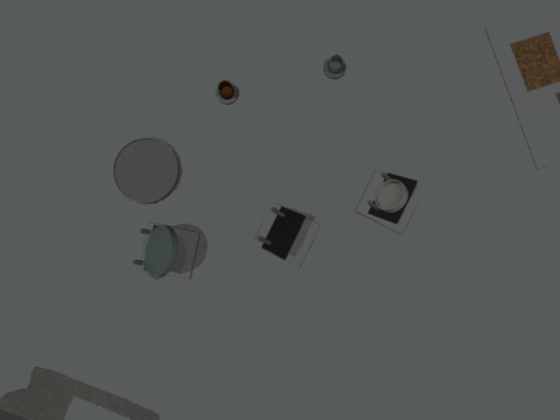

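Side: covered dish at (172,190), empty rest (265,255), small dish (382,285), big loose lid (225,183). Top: covered dish (160,250), empty rest (285,233), small dish (390,195), loose lid (147,170). Now enlarged crops.

```bash
python3 - <<'E'
import cv2,pickle,numpy as np
d=pickle.load(open("d0.pkl","rb"))
def crop(n,x0,y0,w,h,k,g):
    c=d[n]["image"][y0:y0+h,x0:x0+w,::-1]
    c=cv2.resize(c,None,fx=k,fy=k,interpolation=cv2.INTER_CUBIC).astype(float)
    c=np.clip(c*g,0,255).astype(np.uint8)
    for i in range(0,w,10): cv2.putText(c,str(x0+i),(i*k,8),0,.3,(0,0,255)); cv2.line(c,(i*k,10),(i*k,16),(0,0,255))
    for i in range(0,h,10): cv2.putText(c,str(y0+i),(0,i*k+3),0,.3,(0,0,255)); cv2.line(c,(20,i*k),(26,i*k),(0,0,255))
    return c
cv2.imwrite("pics/topc.png",crop("top",128,195,198,85,4,2.2))
cv2.imwrite("pics/sidec.png",crop("side",140,165,165,135,4,1.6))
E
```

```text
(no output)
```

View pics/topc.png

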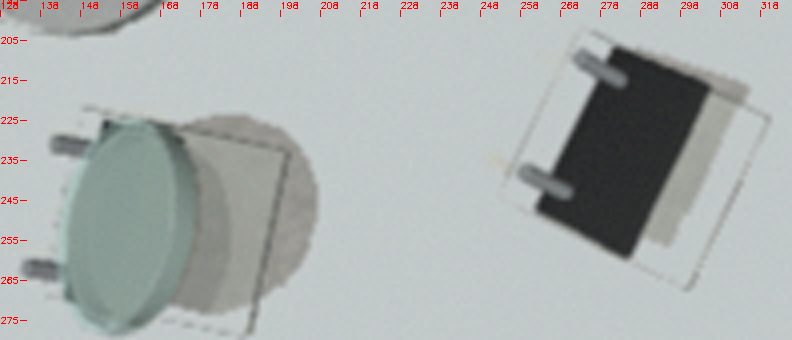

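View pics/sidec.png

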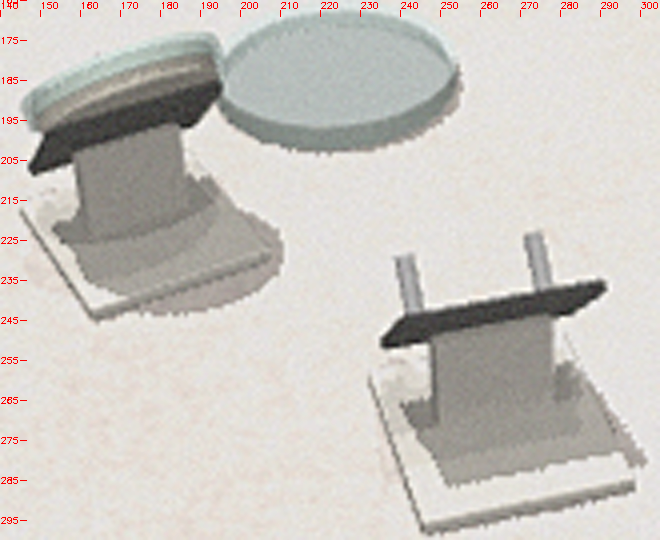

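The top crop shows pegs, face corners and base corners of both rests. The side crop shows peg tips of the empty rest, base corners and the edge-on lid. Next I fit the rest model to both views.

```bash
cat > h.py <<'E'
import numpy as np,pickle
from scipy.optimize import least_squares
from scipy.spatial.transform import Rotation as R
def proj(r,P,T=None):
    T=r["pose"] if T is None else T;K=r["camera_matrix"]
    c=(np.asarray(P)-T[:3,3])@T[:3,:3]
    return np.c_[K[0,2]-K[0,0]*c[:,0]/c[:,2],K[1,2]+K[1,1]*c[:,1]/c[:,2]]
q=np.sqrt(.5)
def fr(yaw): # columns s,y,n ; seat axes
    X=np.array([np.cos(yaw),np.sin(yaw),0]);Y=np.array([-X[1],X[0],0]);Z=np.array([0,0,1.])
    return np.c_[(X-Z)*q,Y,(X+Z)*q],np.c_[X,Y,Z]
E
cat > fit.py <<'E'
from h import *
d=pickle.load(open("d0.pkl","rb"))
t=lambda x,y:((x+.5)/4-.5+128,(y+.5)/4-.5+195)
s=lambda x,y:((x+.5)/4-.5+140,(y+.5)/4-.5+165)
# (rest, view, model (kind,a,b,c), px); slope coords mm
tip=lambda k:("f",43,28*k,30); bs=lambda k:("f",43,28*k,0); up=lambda k:("f",-5,42*k,0)
ob=[(0,"top",tip(-1),t(577,57)),(0,"top",tip(1),t(522,172)),
(0,"top",up(-1),t(711,86)),(0,"top",up(1),t(630,259)),
(0,"side",tip(-1),s(533,234)),(0,"side",tip(1),s(403,257)),(0,"side",up(-1),s(605,281)),
(0,"top",("b",-1),t(770,118)),(0,"top",("b",1),t(689,290)),(0,"side",("b",1),s(425,524)),(0,"side",("b",-1),s(635,482)),
(1,"top",tip(-1),t(54,143)),(1,"top",tip(1),t(26,267)),(1,"top",("f",0,0,13),t(127.5,225.5)),(1,"side",("f",0,0,13),s(121.5,78)),
(1,"top",("b",-1),t(290,152)),(1,"top",("b",1),t(248,335)),(1,"side",("b",1),s(95,314)),(1,"side",("b",-1),s(275,252))]
def pt(p,o):
    c=p[4*o[0]:4*o[0]+4];F,S=fr(c[3]);m=o[2]
    if m[0]=="f": return c[:3]+F@(np.array(m[1:])*1e-3)
    w=c[:3]+S@np.array([p[8],m[1]*p[9],0]);w[2]=p[10];return w
def res(p): return np.concatenate([proj(d[o[1]],[pt(p,o)])[0]-o[3] for o in ob])
x0=[.5,0,.08,1.2,.4,.25,.08,1.4,-.05,.05,.005]
r=least_squares(res,x0,loss="soft_l1")
for i in(0,1):print(r.x[4*i:4*i+4].round(4))
print(r.x[8:].round(4))
for o,e in zip(ob,res(r.x).reshape(-1,2)):print(o[:3],e.round(1))
np.save("fit.npy",r.x)
E
python3 fit.py
```

```text
[ 0.5029 -0.0215  0.0807  1.1095]
[0.4782 0.1996 0.083  1.359 ]
[-0.0385  0.0443  0.0066]
(0, 'top', ('f', 43, -28, 30)) [1.  0.4]
(0, 'top', ('f', 43, 28, 30)) [0.9 0.2]
(0, 'top', ('f', -5, -42, 0)) [-0.6 -0.9]
(0, 'top', ('f', -5, 42, 0)) [-1.3 -0.4]
(0, 'side', ('f', 43, -28, 30)) [-0.1  0.1]
(0, 'side', ('f', 43, 28, 30)) [0.1 0.2]
(0, 'side', ('f', -5, -42, 0)) [ 0.  -0.4]
(0, 'top', ('b', -1)) [0.1 0.4]
(0, 'top', ('b', 1)) [ 0.1 -0.3]
(0, 'side', ('b', 1)) [-0.4  0.4]
(0, 'side', ('b', -1)) [ 0.  -0.2]
(1, 'top', ('f', 43, -28, 30)) [ 0.4 -0.1]
(1, 'top', ('f', 43, 28, 30)) [0.3 0.2]
(1, 'top', ('f', 0, 0, 13)) [-0.7 -0.1]
(1, 'side', ('f', 0, 0, 13)) [ 0.6 -0.1]
(1, 'top', ('b', -1)) [-0.1 -0.4]
(1, 'top', ('b', 1)) [ 0.5 -0. ]
(1, 'side', ('b', 1)) [-0.5 -0.3]
(1, 'side', ('b', -1)) [-0.8  0.1]
```

```bash
cat > log.py <<'E'
from cell import env
import json
s=env.read_state()
with open("log.jsonl","a") as f:f.write(json.dumps({k:list(map(float,s[k])) for k in("q","position","tcp_rot")})+"\n")
print(s["time"],*[s[k].round(4) for k in("q","position","tcp_rot","wrist_force")],round(float(s["gripper_width"]),4))
E
python3 log.py
python3 -m creep '[0.06,-0.04,-0.04,-0.02,0,0,0, 0.06,-0.07,-0.08,-0.03,-0.1,0,0, 0.06,-0.1,-0.12,-0.04,-0.2,0,0, 0.06,-0.13,-0.16,-0.05,-0.3,0,0, 0.06,-0.16,-0.2,-0.06,-0.4,0,0, 0.06,-0.19,-0.23,-0.06,-0.5,0,0, 0.06,-0.2,-0.25,-0.06,-0.5,0,0, 0.06,-0.2,-0.25,-0.06,-0.5,0,0]'
python3 log.py
python3 -m creep '[0.06,0.02,-0.03,0,0,0,0.1, 0.06,0.03,-0.06,0,-0.05,0,0.2, 0.06,0.04,-0.09,0,-0.1,0,0.3, 0.06,0.04,-0.12,0,-0.15,0,0.4, 0.06,0.04,-0.14,0,-0.2,0,0.4, 0.06,0.04,-0.15,0,-0.2,0,0.4, 0.06,0.04,-0.15,0,-0.2,0,0.4, 0.06,0.04,-0.15,0,-0.2,0,0.4]'
python3 log.py
```

```text
0.15 [ 1.1759  0.2211  1.5273 -0.      1.3947 -0.1261] [0.1658 0.6021 0.2415] [-4.2090e-01 -3.1129e+00  2.3000e-03] [ 0.8666 -0.2269 -0.3285] 0.0851
time: 0.95
position: [0.2953, 0.3038, 0.302]
tcp_rot: [0.414, 2.948, 0.752]
wrist_force: [-0.3, 1.1, -0.8]
gripper_width: 0.0603
gripper_force: 0.0
0.95 [ 0.2831 -0.6943  2.2463  0.4299  1.3275 -1.0579] [0.2953 0.3038 0.302 ] [0.4142 2.9479 0.7523] [-0.2638  1.1448 -0.7809] 0.0603
time: 1.75
position: [0.284, 0.1904, 0.2199]
tcp_rot: [-0.952, -2.752, -1.046]
wrist_force: [0.3, 0.1, -0.4]
gripper_width: 0.0601
gripper_force: 0.0
1.75 [-0.3843 -0.9113  2.5596  0.6854  1.5876 -1.3107] [0.284  0.1904 0.2199] [-0.9521 -2.7524 -1.0463] [ 0.252   0.0882 -0.3707] 0.0601
```

```bash
cat > kin.py <<'E'
import numpy as np,json,itertools
from scipy.spatial.transform import Rotation as R
from scipy.optimize import least_squares
L=[json.loads(l) for l in open("log.jsonl")]
A=lambda ax,a:R.from_euler(ax,a)
R0=R.from_matrix(np.array([[0,1,0],[1,0,0],[0,0,-1]])) # tool at q1=q6=0, sum=pi
sg=None
def ori(q,s4,s6):
    return A("z",q[0])*A("y",q[1]+q[2])*A("z",s4*q[3])*A("y",q[4])*A("z",s6*q[5])*A("y",-np.pi)*R0
for s4,s6 in itertools.product((1,-1),(1,-1)):
    e=max((ori(l["q"],s4,s6).inv()*R.from_rotvec(l["tcp_rot"])).magnitude() for l in L)
    if sg is None or e<sg[0]: sg=(e,s4,s6)
def fk(q,p):
    a0,h,lat,L1,e,L2,d,lw=p
    r=A("z",q[0]);P=r.apply([a0,lat,h]); r=r*A("y",q[1]);P=P+r.apply([0,0,L1]);r=r*A("y",q[2]);P=P+r.apply([e,0,L2])
    r=r*A("z",sg[1]*q[3])*A("y",q[4]);P=P+r.apply([0,lw,d])
    return P,ori(q,sg[1],sg[2])
x0=np.array([0,.3,.08,.4,0,.4,.25,0])
def fr_(p): return np.concatenate([(fk(l["q"],p)[0]-l["position"])*1000 for l in L]+[(p-x0)*.5])
p=least_squares(fr_,x0).x
lo=np.array([-2.98,-.91,.09,-1.24,.2,-2.68])+.02;hi=np.array([2.98,2.08,2.57,4.39,2.65,2.68])-.02
def ik(pos,Rm,n=40,seed=None):
    best=[];rng=np.random.default_rng(0);T=R.from_matrix(Rm)
    for i in range(n):
        q0=seed if (seed is not None and i==0) else rng.uniform(lo,hi)
        f=lambda q:np.r_[(fk(q,p)[0]-pos)*5,(T.inv()*fk(q,p)[1]).as_rotvec()]
        r=least_squares(f,np.clip(q0,lo+1e-6,hi-1e-6),bounds=(lo,hi))
        if r.cost<1e-6 and not any(np.linalg.norm(r.x-b)<.05 for b in best): best.append(r.x)
        if seed is not None and i==0 and best: return best
    return best
if __name__=="__main__":
    print(sg,p.round(4));print(fr_(p).round(2))
E
python3 kin.py
```

```text
(6.250495390615874e-16, 1, 1) [0.     0.3111 0.0786 0.4116 0.0524 0.5477 0.3229 0.    ]
[ 0.    0.    0.   -0.   -0.   -0.    0.   -0.    0.    0.    0.01 -0.
  0.01  0.03  0.07  0.04  0.  ]
```

```bash
cat > plan.py <<'E'
from kin import *; from h import fr
x=np.load("fit.npy")
def pose(i,s,n,sign,y=0):
    F,_=fr(x[4*i+3]);c=x[4*i:4*i+3]
    S,Y,N=F.T; yt=sign*N
    return c+F@np.array([s,y,n]),np.c_[np.cross(yt,S),yt,S]
if __name__=="__main__":
  for i in(1,0):
    for sign in(1,-1):
      for s in(-.019,-.09):
        b=ik(*pose(i,s,.0085,sign))
        print(i,sign,s);[print("   ",v.round(2)) for v in b]
E
python3 plan.py
```

```text
1 1 -0.019
    [-0.26  0.08  2.18  0.9   1.13 -2.13]
1 1 -0.09
    [-0.37 -0.03  2.18  0.82  1.28 -2.1 ]
1 -1 -0.019
    [-0.26  0.08  2.18  0.9   1.13  1.02]
1 -1 -0.09
    [-0.37 -0.03  2.18  0.82  1.28  1.05]
0 1 -0.019
    [-0.7   0.16  2.1   0.81  1.24 -2.23]
0 1 -0.09
    [-0.81  0.07  2.08  0.74  1.38 -2.21]
0 -1 -0.019
    [-0.7   0.16  2.1   0.81  1.24  0.91]
0 -1 -0.09
    [-0.81  0.07  2.08  0.74  1.38  0.93]
```

```bash
cat > delta.py <<'E'
from plan import *; from cell import env; import sys
def delta(i,s,n,sign,y=0):
    st=env.read_state();P=np.array(st["position"]);Rm=R.from_rotvec(st["tcp_rot"])
    p2,R2=pose(i,s,n,sign,y)
    return Rm.inv().apply(p2-P),(Rm.inv()*R.from_matrix(R2)).as_rotvec(),p2
a=sys.argv[1:]
if a:
    a=list(map(float,a));d=delta(int(a[0]),a[1]/1e3,a[2]/1e3,a[3],*( [a[4]/1e3] if len(a)>4 else []))
    print("shift mm",(d[0]*1e3).round(1),"turn",d[1].round(3),np.linalg.norm(d[1]).round(2),"target",d[2].round(3))
E
python3 delta.py 1 -110 8.5 1
```

```text
shift mm [-190.6   34.2   33.1] turn [-0.086  0.053 -0.44 ] 0.45 target [0.463 0.129 0.167]
```

```bash
python3 -m creep '[0.06,-0.03,0.005,0.0,-0.02,0.01,-0.1, 0.06,-0.06,0.01,0.005,-0.03,0.02,-0.2, 0.06,-0.1,0.02,0.01,-0.05,0.03,-0.3, 0.06,-0.14,0.025,0.02,-0.07,0.04,-0.4, 0.06,-0.17,0.03,0.028,-0.086,0.053,-0.44, 0.06,-0.1906,0.0342,0.0331,-0.086,0.053,-0.44, 0.06,-0.1906,0.0342,0.0331,-0.086,0.053,-0.44, 0.06,-0.1906,0.0342,0.0331,-0.086,0.053,-0.44]'
python3 log.py; python3 kin.py; python3 delta.py 1 -110 8.5 1
cat > w.py <<'E'
from cell import env,vision; import cv2,pickle,sys,numpy as np
from h import *; from plan import pose,x
n=sys.argv[1];i=int(sys.argv[2])
s=env.read_state();r=vision.get_image("wrist")
T=np.eye(4);T[:3,:3]=R.from_rotvec(s["tcp_rot"]).as_matrix();T[:3,3]=s["position"];T=T@r["T_tool_cam"];r["pose"]=T
pickle.dump(r,open(n+".pkl","wb"))
im=np.clip(r["image"][:,:,::-1]*1.4,0,255).astype(np.uint8).copy()
F,_=fr(x[4*i+3]);c=x[4*i:4*i+3]
th=np.linspace(0,2*np.pi,24,endpoint=False)
def dots(P,col):
    for u,v in proj(r,c+np.asarray(P)/1e3@F.T): cv2.circle(im,(int(round(u)),int(round(v))),1,col,-1)
if len(sys.argv)>3:
    top=float(sys.argv[3])
    dots(np.c_[47*np.cos(th),47*np.sin(th),0*th+top],(0,0,255))
    dots(np.c_[42.5*np.cos(th),42.5*np.sin(th),0*th+17-top],(0,200,0))
dots([[-5,y,0] for y in range(-42,43,7)],(255,0,255)); dots([[43,28*k,h] for k in(-1,1) for h in range(0,31,5)],(255,0,0))
im=cv2.resize(im,(784,588),interpolation=cv2.INTER_CUBIC);cv2.imwrite(f"pics/{n}.png",im)
E
python3 w.py w1 1 17
```

```text
time: 2.55
position: [0.4627, 0.1311, 0.167]
tcp_rot: [0.296, 2.816, 1.167]
wrist_force: [0.0, 0.2, -0.1]
gripper_width: 0.0596
gripper_force: 0.0
2.55 [-0.4047 -0.0593  2.1707  0.7976  1.3228 -2.0907] [0.4627 0.1311 0.167 ] [0.2955 2.8157 1.167 ] [ 0.0382  0.1961 -0.0697] 0.0596
(6.250495390615874e-16, 1, 1) [ 0.      0.3111  0.0786  0.4116  0.0524  0.5477  0.3229 -0.    ]
[-0.   -0.    0.   -0.   -0.   -0.    0.   -0.   -0.    0.   -0.    0.
  0.    0.01 -0.    0.01  0.03  0.07  0.04 -0.  ]
shift mm [-0.8 -1.1 -0.9] turn [ 0.    -0.002  0.002] 0.0 target [0.463 0.129 0.167]
```

View pics/w1.png

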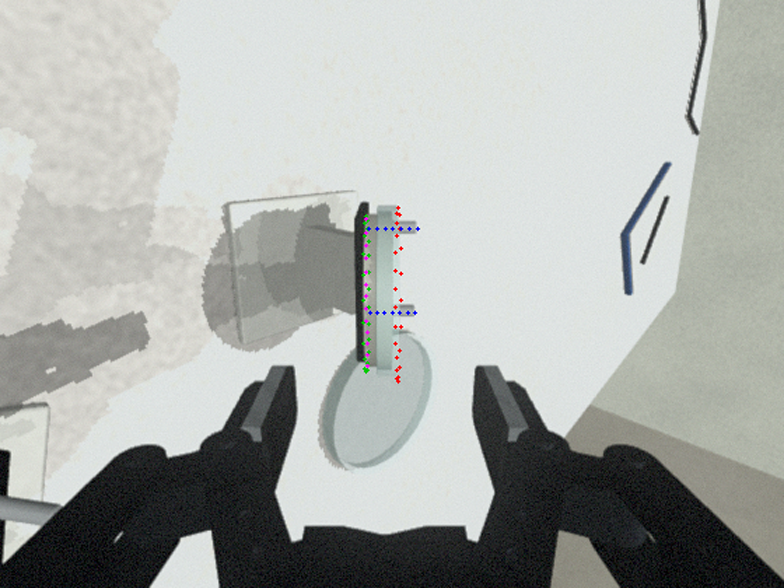

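Wrist view: dish edge-on at u≈358–400, v≈205–372 (of 784 wide), between the fingers, with the loose lid on the table behind it. The overlay is slightly off, so I zoom in.

```bash
cat > zoom.py <<'E'
import sys; from h import *; import cv2
n,i,u0,v0,w,h,k,top=sys.argv[1],*map(int,sys.argv[2:8]),float(sys.argv[8])
r=pickle.load(open(n+".pkl","rb"));x=np.load("fit.npy");F,_=fr(x[4*i+3]);c=x[4*i:4*i+3]
im=cv2.resize(r["image"][v0:v0+h,u0:u0+w,::-1],None,fx=k,fy=k,interpolation=cv2.INTER_CUBIC)
im=np.clip((im.astype(float)-20)*1.25,0,255).astype(np.uint8);ov=im.copy()
th=np.linspace(0,2*np.pi,60,endpoint=False)
def dots(P,col):
    for u,v in proj(r,c+np.asarray(P)/1e3@F.T): cv2.circle(ov,(int((u-u0+.5)*k),int((v-v0+.5)*k)),1,col,-1)
if top>=0:
  for hgt in(top,abs(top-8)):dots(np.c_[47*np.cos(th),47*np.sin(th),0*th+hgt],(0,0,255))
  dots(np.c_[42.5*np.cos(th),42.5*np.sin(th),0*th+17-top],(0,200,0))
dots([[-5,y,0] for y in range(-42,43,3)],(255,0,255)); dots([[43,28*a,g] for a in(-1,1) for g in range(0,31,3)],(255,0,0))
o=np.hstack([im,ov])
for j in range(0,w,10):cv2.putText(o,str(u0+j),(j*k,10),0,.33,(0,0,255));cv2.line(o,(j*k,12),(j*k,18),(0,0,255))
for j in range(0,h,10):cv2.putText(o,str(v0+j),(0,j*k+4),0,.33,(0,0,255))
cv2.imwrite(f"pics/{n}z{u0}.png",o);print(o.shape)
E
python3 zoom.py w1 1 240 138 75 140 4 17
```

```text
(560, 600, 3)
```

View pics/w1z240.png

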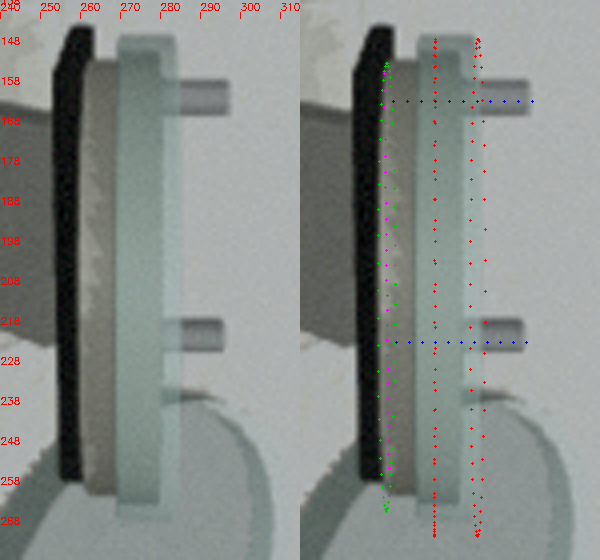

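Zoom: lid rim v 147–268, lid top face u≈283, cup underside u≈260, cup v 153–261.5, peg tips (297,162) and (296,221.5). The overlay is about 1–2 mm off, so I refit with these.

```bash
cat > refit1.py <<'E'
import io,contextlib
with contextlib.redirect_stdout(io.StringIO()): from fit import *
w=pickle.load(open("w1.pkl","rb"));z=r.x.copy()
th=np.linspace(0,2*np.pi,720)
def wres(p):
    F,_=fr(p[3]);c=p[:3]
    C=lambda rr,n:proj(w,c+np.c_[rr*np.cos(th),rr*np.sin(th),0*th+n]@F.T/1e3)
    a=C(47,17);b=C(42.5,0);u=C(47,14)
    g=proj(w,c+np.array([[43,-28,30],[43,28,30]])@F.T/1e3)
    pr=np.array([a[:,1].min(),a[:,1].max(),a[:,0].mean(),b[:,0].mean(),b[:,1].min(),b[:,1].max(),*g.ravel()])
    lo,hi=g if g[0,1]<g[1,1] else g[::-1]
    pr[6:]=[*lo,*hi]
    return pr-np.array([147,268,283,260,153,261.5,297,162,296,221.5])
for wt in(0.5,1,3):
    f=lambda p:np.r_[.7*res(np.r_[z[:4],p,z[8:]])[22:],wt*wres(p)]
    s_=least_squares(f,z[4:8],loss="soft_l1").x;print(wt,s_.round(4),wres(s_).round(1))
    if wt==1:z2=s_
print(res(np.r_[z[:4],z2,z[8:]])[22:].round(1));z[4:8]=z2;np.save("fit.npy",z)
E
python3 refit1.py;python3 delta.py 1 -70 8.5 1
```

```text
0.5 [0.478  0.2006 0.0811 1.3621] [-0.6  1.7 -0.3  0.5 -0.6  2.1 -0.5 -0.2 -0.7  0.3]
1 [0.4783 0.2014 0.0803 1.3607] [-0.7  1.2 -0.2  0.6 -0.6  1.6 -0.4 -0.2 -0.7  0.1]
3 [0.4794 0.2032 0.0787 1.3578] [-0.3  0.2  0.   1.1 -0.3  0.7 -0.3  0.1 -0.7 -0.1]
[-0.2 -0.1 -0.2  0.2 -1.4 -0.1  0.3  0.8 -1.1 -0.5 -0.4 -0.1 -0.9 -0.7
 -1.3 -0.3]
shift mm [-0.9 -1.9 42.5] turn [ 0.    -0.     0.001] 0.0 target [0.469 0.159 0.136]
```

```bash
python3 -m creep '[0.05,-0.0003,-0.0006,0.015,0,0,0, 0.05,-0.0006,-0.0013,0.03,0,0,0, 0.05,-0.0009,-0.0019,0.045,0,0,0, 0.05,-0.0009,-0.0019,0.06,0,0,0, 0.05,-0.0009,-0.0019,0.0675,0,0,0, 0.05,-0.0009,-0.0019,0.0675,0,0,0, 0.05,-0.0009,-0.0019,0.0675,0,0,0, 0.05,-0.0009,-0.0019,0.0675,0,0,0]'
python3 log.py; python3 delta.py 1 -45 8.5 1;python3 w.py w2 1 17; python3 zoom.py w2 1 215 110 100 175 3 17
```

```text
time: 3.4
position: [0.4742, 0.1744, 0.1186]
tcp_rot: [0.298, 2.812, 1.165]
wrist_force: [1.3, 0.2, -0.6]
gripper_width: 0.0499
gripper_force: 0.0
3.4 [-0.2987  0.0458  2.1804  0.8682  1.177  -2.1184] [0.4742 0.1744 0.1186] [0.298  2.8121 1.1647] [ 1.3333  0.2481 -0.6341] 0.0499
shift mm [1.6 0.7 1.4] turn [0.    0.003 0.   ] 0.0 target [0.473 0.176 0.118]
(525, 600, 3)
```

View pics/w2z215.png

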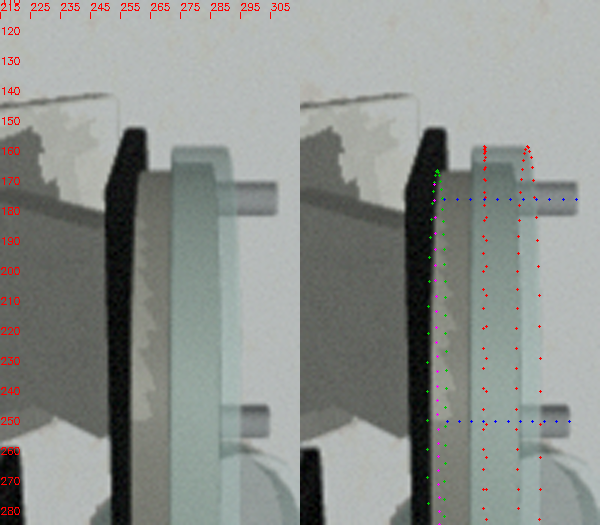

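The overlay now matches within 1 px (peg tips, lid top, underside). Going in.

```bash
python3 -m creep '[0.05,0.0005,0.0002,0.005,0,0.001,0, 0.05,0.001,0.0005,0.01,0,0.003,0, 0.05,0.0016,0.0008,0.016,0,0.003,0, 0.05,0.0016,0.0008,0.022,0,0.003,0, 0.05,0.0016,0.0008,0.026,0,0.003,0, 0.05,0.0016,0.0008,0.0274,0,0.003,0, 0.05,0.0016,0.0008,0.0274,0,0.003,0, 0.05,0.0016,0.0008,0.0274,0,0.003,0]'
python3 log.py; python3 delta.py 1 -19 9 1
```

```text
time: 4.25
position: [0.4766, 0.1945, 0.0991]
tcp_rot: [0.297, 2.816, 1.167]
wrist_force: [0.5, 0.9, -0.0]
gripper_width: 0.0498
gripper_force: 0.0
4.25 [-0.2511  0.0936  2.1788  0.9013  1.1226 -2.1302] [0.4766 0.1945 0.0991] [0.2971 2.8157 1.167 ] [ 0.4939  0.8572 -0.048 ] 0.0498
shift mm [-0.3  0.8 -0.7] turn [ 0.    -0.001 -0.001] 0.0 target [0.477 0.194 0.1  ]
```

```bash
python3 -m creep '[0.03,0,0.001,-0.0007,0,0,0, 0.03,0,0.001,-0.0007,0,0,0, 0.02,0,0.001,-0.0007,0,0,0, 0.01,0,0.001,-0.0007,0,0,0, 0.0,0,0.001,-0.0007,0,0,0, 0.0,0,0.001,-0.0007,0,0,0, 0.0,0,0.001,-0.0007,0,0,0, 0.0,0,0.001,-0.0007,0,0,0]'
python3 log.py; python3 delta.py 1 -19 9 1;python3 w.py w3 1 17
```

```text
time: 5.05
position: [0.4767, 0.1945, 0.1004]
tcp_rot: [0.297, 2.815, 1.167]
wrist_force: [-0.6, -2.6, 2.1]
gripper_width: 0.0162
gripper_force: 58.7
5.05 [-0.2508  0.0908  2.1786  0.9004  1.1239 -2.1275] [0.4767 0.1945 0.1004] [0.2972 2.8155 1.1666] [-0.5721 -2.5802  2.1018] 0.0162
shift mm [-0.1 -0.2  0.2] turn [ 0.    -0.001 -0.001] 0.0 target [0.477 0.194 0.1  ]
```

View pics/w3.png

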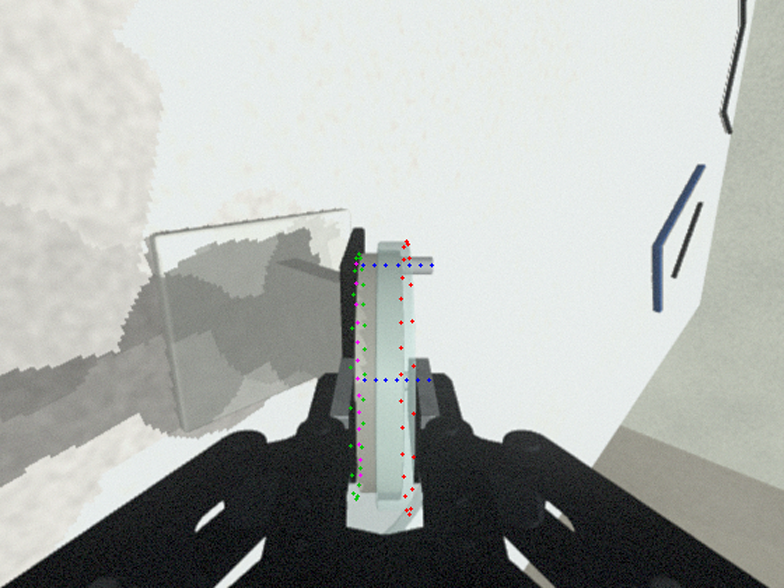

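Gripped: the dish is square between the pads (u 355–410), opening 16.2 mm, 58.7 N. Lifting, then rolling.

```bash
python3 -m creep '[0,0,0.003,-0.003,0,0,0, 0,0,0.010,-0.010,0,0,0, 0,0,0.022,-0.022,0,0,0, 0,0,0.036,-0.036,0,0,0, 0,0,0.05,-0.05,0,0,0, 0,0,0.064,-0.064,0,0,0, 0,0,0.075,-0.075,0,0,0, 0,0,0.08,-0.08,0,0,0]'
python3 log.py; python3 delta.py 0 -80 100 -1
```

```text
time: 5.9
position: [0.4772, 0.1946, 0.2153]
tcp_rot: [0.295, 2.814, 1.166]
wrist_force: [-0.5, -0.1, -2.3]
gripper_width: 0.016
gripper_force: 58.5
5.9 [-0.2504 -0.1293  2.1295  0.8239  1.2985 -1.9113] [0.4772 0.1946 0.2153] [0.2951 2.814  1.1658] [-0.4981 -0.099  -2.3158] 0.016
shift mm [ -73.6 -141.2 -130.8] turn [ 2.630e-01  1.000e-03 -2.951e+00] 2.96 target [ 0.509 -0.009  0.208]
```

```bash
python3 -m creep '[0,-0.003,-0.003,-0.003,0,0,0.06, 0,-0.01,-0.01,-0.009,0,0,0.18, 0,-0.02,-0.02,-0.018,0,0,0.32, 0,-0.032,-0.032,-0.03,0,0,0.46, 0,-0.044,-0.044,-0.042,0,0,0.6, 0,-0.056,-0.056,-0.052,0,0,0.74, 0,-0.065,-0.065,-0.06,0,0,0.88, 0,-0.07,-0.07,-0.065,0,0,1.0]'
python3 log.py
python3 -m creep '[0,0,0,0,0,0,0.13, 0,0,0,0,0,0,0.27, 0,0,0,0,0,0,0.41, 0,0,0,0,0,0,0.55, 0,0,0,0,0,0,0.69, 0,0,0,0,0,0,0.83, 0,0,0,0,0,0,0.96, 0,0,0,0,0,0,1.0]'
python3 log.py; python3 delta.py 0 -80 100 -1
```

```text
time: 6.7
position: [0.5254, 0.0857, 0.2091]
tcp_rot: [-1.518, -2.179, -1.013]
wrist_force: [-0.3, -0.6, -1.7]
gripper_width: 0.0161
gripper_force: 58.5
6.7 [-0.4391  0.0501  1.9694  0.772   1.4091 -1.0381] [0.5254 0.0857 0.2091] [-1.5183 -2.1786 -1.0131] [-0.2981 -0.5911 -1.7355] 0.0161
time: 7.5
position: [0.5248, 0.0869, 0.2092]
tcp_rot: [-2.194, -1.096, -0.631]
wrist_force: [-0.2, 0.5, -2.1]
gripper_width: 0.0157
gripper_force: 58.5
7.5 [-0.4374  0.0486  1.9709  0.7723  1.4089 -0.0389] [0.5248 0.0869 0.2092] [-2.1938 -1.096  -0.6314] [-0.238   0.5142 -2.0905] 0.0157
shift mm [-60.9  33.3 -67.7] turn [-0.104  0.163  1.31 ] 1.32 target [ 0.509 -0.009  0.208]
```

```bash
python3 -m creep '[0,-0.004,0.002,-0.004,-0.007,0.012,0.1, 0,-0.012,0.006,-0.013,-0.018,0.03,0.23, 0,-0.022,0.012,-0.025,-0.03,0.045,0.36, 0,-0.033,0.018,-0.037,-0.04,0.06,0.49, 0,-0.044,0.024,-0.049,-0.05,0.077,0.62, 0,-0.053,0.029,-0.059,-0.06,0.093,0.75, 0,-0.059,0.032,-0.066,-0.07,0.11,0.88, 0,-0.061,0.033,-0.068,-0.08,0.125,1.0]'
python3 log.py; python3 delta.py 0 -80 100 -1
```

```text
time: 8.3
position: [0.5092, -0.0101, 0.2083]
tcp_rot: [-2.356, 0.161, -0.334]
wrist_force: [0.5, -0.2, -1.8]
gripper_width: 0.0158
gripper_force: 58.5
8.3 [-6.594e-01 -1.100e-03  2.033e+00  7.836e-01  1.423e+00  7.987e-01] [ 0.5092 -0.0101  0.2083] [-2.3556  0.1614 -0.3341] [ 0.5447 -0.1834 -1.8264] 0.0158
shift mm [-0.3 -0.7  1. ] turn [-0.025  0.036  0.308] 0.31 target [ 0.509 -0.009  0.208]
```

```bash
python3 -m creep '[0,0,0,0,-0.006,0.009,0.08, 0,0,0,0.001,-0.015,0.02,0.19, 0,0,0,0.001,-0.025,0.036,0.308, 0,0,0.003,0.002,-0.025,0.036,0.308, 0,0,0.009,0.004,-0.025,0.036,0.308, 0,0,0.015,0.008,-0.025,0.036,0.308, 0,0,0.019,0.011,-0.025,0.036,0.308, 0,0,0.019,0.011,-0.025,0.036,0.308]'
python3 log.py; python3 delta.py 0 -40 60 -1; python3 w.py w4 0
```

```text
time: 9.1
position: [0.512, -0.0154, 0.1868]
tcp_rot: [-2.306, 0.533, -0.225]
wrist_force: [0.4, -0.1, -2.0]
gripper_width: 0.0159
gripper_force: 58.6
9.1 [-0.6616  0.0085  2.0605  0.7885  1.357   1.0726] [ 0.512  -0.0154  0.1868] [-2.3059  0.533  -0.225 ] [ 0.355  -0.1305 -2.015 ] 0.0159
shift mm [-5.6 21.7 28.3] turn [-0.001  0.002  0.006] 0.01 target [ 0.509 -0.009  0.151]
```

View pics/w4.png

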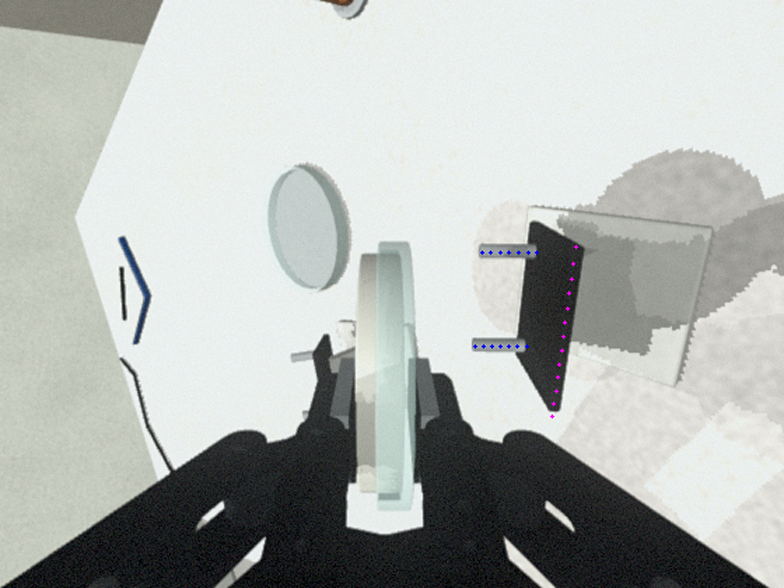

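Wrist view: dish now lid-side right, fully lidded (u 357–415). The empty rest's black face has corners near (529,221), (583,244), (555,411), (518,355), with pegs at v≈251 and 345. I refine this rest numerically.

```bash
cat > refit0.py <<'E'
import io,contextlib
with contextlib.redirect_stdout(io.StringIO()): from fit import *
import cv2
w=pickle.load(open("w4.pkl","rb"));z=np.load("fit.npy")
g=cv2.cvtColor(w["image"],cv2.COLOR_RGB2GRAY);k=2
u0,v0=330,140;c=cv2.resize(g[v0:310,u0:440],None,fx=4,fy=4,interpolation=cv2.INTER_CUBIC)
n,lab,st,ce=cv2.connectedComponentsWithStats((c<60).astype(np.uint8))
i=1+np.argmax(st[1:,4]);cn=cv2.findContours((lab==i).astype(np.uint8),0,1)[0][0]
P=cv2.approxPolyDP(cn,8,True)[:,0]
print("poly",(((P+.5)/4-.5)+[u0,v0]).round(1).tolist())
for v in(178,180,246,248):print(v,g[v,330:392].tolist())
for u in(350,360):print(u,g[168:190,u].tolist(),g[236:258,u].tolist())
F,_=fr(z[3]);print(proj(w,z[:3]+np.array([[43,-28,30],[43,28,30],[43,-28,0],[43,28,0],[-5,-42,0],[-5,42,0]])@F.T/1e3).round(1))
E
python3 refit0.py
```

```text
poly [[379.9, 158.4], [377.1, 173.4], [382.4, 174.6], [383.1, 180.6], [381.1, 184.1], [375.4, 185.1], [369.4, 240.4], [374.6, 242.6], [374.1, 251.1], [368.6, 252.9], [391.1, 291.1], [397.9, 292.9], [416.9, 177.4]]
178 [172, 171, 170, 172, 169, 171, 169, 171, 168, 163, 158, 145, 108, 115, 123, 120, 120, 119, 120, 117, 112, 114, 112, 110, 113, 113, 109, 113, 113, 108, 110, 110, 101, 94, 94, 95, 91, 93, 93, 93, 94, 94, 91, 90, 92, 93, 94, 103, 105, 101, 104, 105, 102, 62, 31, 32, 35, 31, 43, 34, 32, 32]
180 [171, 168, 170, 167, 170, 170, 173, 170, 166, 165, 159, 145, 113, 113, 119, 116, 115, 116, 114, 113, 114, 113, 116, 114, 114, 115, 114, 113, 117, 112, 108, 112, 95, 91, 90, 90, 90, 90, 92, 92, 91, 97, 92, 88, 90, 88, 91, 94, 106, 108, 106, 104, 101, 50, 34, 34, 33, 37, 38, 41, 33, 40]
246 [171, 167, 171, 169, 169, 169, 165, 107, 109, 114, 117, 116, 114, 113, 112, 116, 114, 114, 114, 114, 111, 113, 110, 115, 112, 112, 112, 111, 114, 111, 109, 110, 109, 109, 109, 109, 108, 108, 108, 109, 111, 116, 119, 117, 111, 70, 36, 41, 41, 39, 34, 29, 30, 41, 30, 30, 32, 35, 32, 36, 38, 21]
248 [170, 169, 167, 170, 172, 173, 162, 111, 109, 115, 114, 114, 115, 112, 110, 113, 114, 112, 112, 114, 115, 109, 112, 112, 110, 115, 114, 112, 112, 111, 113, 116, 115, 113, 114, 114, 113, 111, 114, 124, 123, 126, 125, 129, 119, 60, 27, 32, 41, 37, 36, 39, 26, 31, 25, 42, 34, 32, 33, 23, 37, 30]
350 [163, 160, 160, 158, 160, 157, 117, 97, 103, 109, 112, 114, 114, 112, 107, 100, 134, 160, 164, 162, 166, 166] [171, 168, 172, 171, 167, 129, 87, 91, 101, 107, 111, 110, 115, 114, 106, 139, 165, 172, 170, 167, 170, 170]
360 [165, 163, 160, 161, 162, 162, 115, 90, 102, 107, 110, 113, 108, 98, 87, 99, 134, 157, 163, 162, 162, 163] [162, 167, 168, 169, 170, 126, 87, 90, 94, 103, 109, 116, 113, 108, 110, 143, 168, 168, 170, 171, 170, 169]
[[343.6 179.7]
 [338.5 247.2]
 [383.4 179.9]
 [375.7 247.4]
 [410.9 176.4]
 [394.  296.6]]
```

```bash
cat >> refit0.py <<'E'
print("----")
M=np.array([[43,-28,30],[43,28,30],[43,-28,0],[43,28,0],[-5,42,0],[-5,-42,0]])
O=np.array([[342,179],[337,246.2],[383,179.2],[375,246.6],[391.1,291.1],[410.1,176.4]])
W=np.array([1,1,1,1,.5,.5])[:,None]
def wr(p):
    F,_=fr(p[3]);return (proj(w,p[:3]+M@F.T/1e3)-O)*W
for wt in(.5,1,3):
    f=lambda p:np.r_[.7*res(np.r_[p,z[4:]])[:22],wt*wr(p).ravel()]
    s_=least_squares(f,z[:4],loss="soft_l1").x;print(wt,s_.round(4),wr(s_).round(1).tolist())
    if wt==1:z2=s_
print(z[:4].round(4));z[:4]=z2;np.save("fit.npy",z)
E
python3 refit0.py | sed -n '/----/,$p';python3 delta.py 0 -24 40 -1; python3 delta.py 0 -24 11 -1
```

```text
----
0.5 [ 0.5034 -0.021   0.0807  1.1061] [[1.0, 0.0], [0.8, 0.3], [-0.2, 0.2], [-0.1, 0.2], [0.9, 2.4], [0.0, -0.2]]
1 [ 0.5035 -0.0208  0.0808  1.1042] [[0.8, -0.1], [0.5, 0.1], [-0.4, 0.1], [-0.4, 0.0], [0.7, 2.3], [-0.1, -0.2]]
3 [ 0.5034 -0.0207  0.0809  1.1008] [[0.8, -0.2], [0.3, -0.0], [-0.5, 0.1], [-0.7, 0.0], [0.5, 2.4], [-0.1, -0.1]]
[ 0.5029 -0.0215  0.0807  1.1095]
shift mm [-5.6 41.5 45.2] turn [-0.001  0.005  0.01 ] 0.01 target [ 0.509 -0.011  0.126]
shift mm [-5.9 70.5 45.2] turn [-0.001  0.005  0.01 ] 0.01 target [ 0.499 -0.029  0.106]
```

```bash
python3 -m creep '[0,-0.001,0.004,0.005,0,0,0.002, 0,-0.002,0.011,0.013,0,0.002,0.005, 0,-0.003,0.02,0.023,0,0.003,0.007, 0,-0.004,0.029,0.033,0,0.004,0.01, 0,-0.0056,0.037,0.041,-0.001,0.005,0.01, 0,-0.0056,0.0415,0.0452,-0.001,0.005,0.01, 0,-0.0056,0.0415,0.0452,-0.001,0.005,0.01, 0,-0.0056,0.0415,0.0452,-0.001,0.005,0.01]'
python3 log.py; python3 delta.py 0 -24 40 -1; python3 delta.py 0 -22 10 -1
```

```text
time: 9.95
position: [0.509, -0.0109, 0.1268]
tcp_rot: [-2.304, 0.547, -0.228]
wrist_force: [0.1, -0.4, -1.9]
gripper_width: 0.016
gripper_force: 58.6
9.95 [-0.6583  0.1003  2.1014  0.8183  1.2564  0.9841] [ 0.509  -0.0109  0.1268] [-2.3041  0.547  -0.2282] [ 0.118 -0.432 -1.946] 0.016
shift mm [-0.5  0.6  0.6] turn [ 0.    -0.001  0.001] 0.0 target [ 0.509 -0.011  0.126]
shift mm [-0.6 30.6  2.6] turn [ 0.    -0.001  0.001] 0.0 target [ 0.5   -0.028  0.103]
```

```bash
python3 -m creep '[0,-0.0003,0.004,0,0,0,0, 0,-0.0006,0.009,0.0005,0,0,0, 0,-0.0006,0.014,0.001,0,0,0, 0,-0.0006,0.019,0.0015,0,0,0, 0,-0.0006,0.024,0.002,0,0,0, 0,-0.0006,0.028,0.0026,0,0,0, 0,-0.0006,0.0306,0.0026,0,0,0, 0,-0.0006,0.0306,0.0026,0,0,0]'
python3 log.py; python3 delta.py 0 -19 8.3 -1;python3 w.py w5 0; python3 zoom.py w5 0 235 150 90 170 3 0
```

```text
time: 10.75
position: [0.4992, -0.0284, 0.1029]
tcp_rot: [-2.304, 0.548, -0.228]
wrist_force: [-0.2, 0.2, -2.2]
gripper_width: 0.0163
gripper_force: 58.6
10.75 [-0.7018  0.1494  2.1056  0.812   1.2451  0.9191] [ 0.4992 -0.0284  0.1029] [-2.304   0.5476 -0.2275] [-0.2389  0.2213 -2.2043] 0.0163
shift mm [0.4 1.2 2.8] turn [ 0.    -0.001  0.   ] 0.0 target [ 0.5   -0.028  0.1  ]
(510, 540, 3)
```

View pics/w5z235.png

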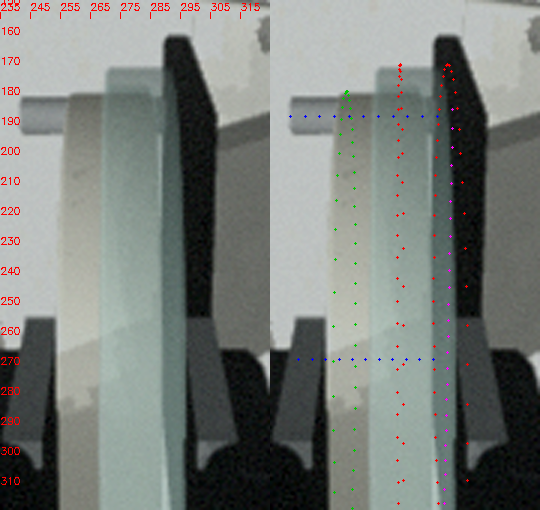

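The lid's top face is parallel to the black face and about 1–2 mm above it (u≈297 vs 300), with the rim just upslope of the peg. Lowering gently with force checks.

```bash
python3 -m creep '[0,0,0,0.0005,0,0,0, 0,0.0002,0.0002,0.001,0,0,0, 0,0.0004,0.0004,0.0015,0,0,0, 0,0.0004,0.0006,0.002,0,0,0, 0,0.0004,0.0009,0.002,0,0,0, 0,0.0004,0.0012,0.002,0,0,0, 0,0.0004,0.0015,0.002,0,0,0, 0,0.0004,0.0015,0.002,0,0,0]'
python3 log.py; python3 delta.py 0 -19 8.3 -1
```

```text
time: 11.6
position: [0.5, -0.028, 0.1009]
tcp_rot: [-2.304, 0.547, -0.228]
wrist_force: [0.9, 1.2, -0.8]
gripper_width: 0.0161
gripper_force: 58.9
11.6 [-0.7002  0.1548  2.1047  0.8142  1.2414  0.9157] [ 0.5    -0.028   0.1009] [-2.3039  0.5466 -0.2281] [ 0.8967  1.2179 -0.7693] 0.0161
shift mm [-0.1  0.3  0.9] turn [-0.    -0.001  0.001] 0.0 target [ 0.5   -0.028  0.1  ]
```

Light contact with the face. Releasing gradually.

```bash
python3 -m creep '[0,0,0.0002,0.0004,0,0,0, 0.018,0,0.0002,0.0004,0,0,0, 0.02,0,0.0002,0.0004,0,0,0, 0.024,0,0.0002,0.0004,0,0,0, 0.03,0,0.0002,0.0004,0,0,0, 0.036,0,0.0002,0.0004,0,0,0, 0.042,0,0.0002,0.0004,0,0,0, 0.048,0,0.0002,0.0004,0,0,0]'
python3 log.py
python3 -m creep '[0.05,0,0,-0.003,0,0,0, 0.05,0,0,-0.01,0,0,0, 0.05,0,0,-0.02,0,0,0, 0.05,0,0,-0.035,0,0,0, 0.05,0,0,-0.055,0,0,0, 0.05,0,0,-0.075,0,0,0, 0.05,0,0,-0.09,0,0,0, 0.05,0,0,-0.09,0,0,0]'
python3 log.py; python3 w.py w6 0; python3 zoom.py w6 0 235 130 90 145 4 0
python3 - <<'E'
import cv2,numpy as np
from cell import vision
a=cv2.imread("pics/w6z235.png");a=a[:,:]
t=vision.get_image("top")["image"][195:285,120:340,::-1]
s=vision.get_image("side")["image"][165:300,140:305,::-1]
f=lambda c,w,g:np.clip(cv2.resize(c,None,fx=w,fy=w,interpolation=cv2.INTER_CUBIC).astype(float)*g,0,255).astype(np.uint8)
t=f(t,1.7,2.2);s=f(s,2.2,1.5)
a=cv2.resize(a,(420,int(a.shape[0]*420/a.shape[1])))
H=590;c=np.zeros((H,800,3),np.uint8);c[:a.shape[0],:420]=a;c[:t.shape[0],422:422+t.shape[1]]=t;c[160:160+s.shape[0],422:422+s.shape[1]]=s
cv2.imwrite("pics/final.png",c)
E
```

```text
time: 12.4
position: [0.5, -0.028, 0.1004]
tcp_rot: [-2.304, 0.547, -0.228]
wrist_force: [-0.1, -0.2, -0.4]
gripper_width: 0.0479
gripper_force: 0.0
12.4 [-0.7001  0.1556  2.1048  0.8142  1.2402  0.9152] [ 0.5    -0.028   0.1004] [-2.3044  0.5469 -0.2281] [-0.1254 -0.2243 -0.3857] 0.0479
time: 13.2
position: [0.472, -0.0872, 0.166]
tcp_rot: [-2.306, 0.548, -0.233]
wrist_force: [-0.1, -0.2, -1.1]
gripper_width: 0.0501
gripper_force: 0.0
13.2 [-0.836   0.048   2.0649  0.7311  1.4189  0.9375] [ 0.472  -0.0872  0.166 ] [-2.3062  0.548  -0.2333] [-0.1099 -0.1871 -1.1213] 0.0501
(580, 720, 3)
```

View pics/final.png

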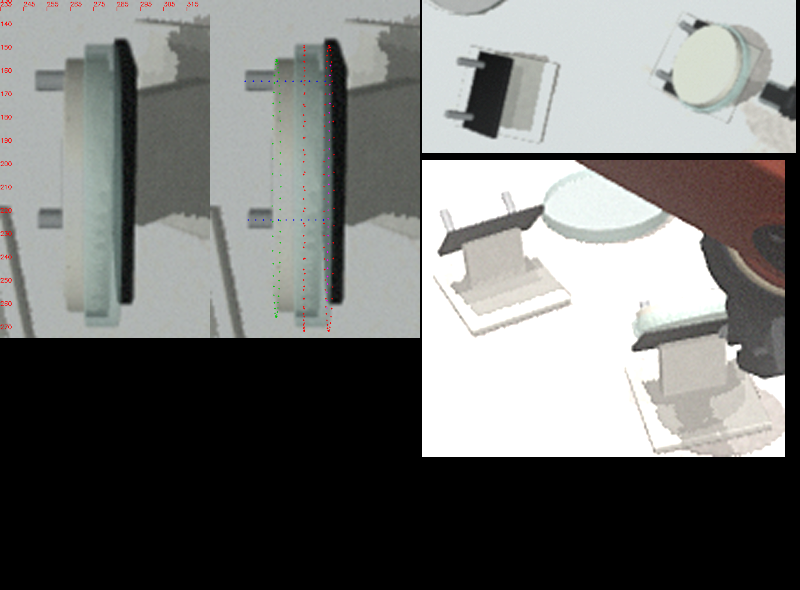

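The composite shows the dish lid-down, lid flat along the black face, rim by both pegs, cup still seated, and the other rest and small dish untouched. To be sure it rests on the pegs, I touch the upper rim gently with closed fingers and watch the force.

```bash
python3 delta.py 0 -64 5 -1
```

```text
shift mm [ 0.2  3.1 45.3] turn [ 0.    -0.001  0.   ] 0.0 target [ 0.485 -0.058  0.13 ]
```

```bash
python3 -m creep '[0,0,0.0015,0,0,0,0, 0,0,0.003,0,0,0,0, 0,0,0.003,0.005,0,0,0, 0,0,0.003,0.012,0,0,0, 0,0,0.003,0.022,0,0,0, 0,0,0.003,0.034,0,0,0, 0,0,0.003,0.044,0,0,0, 0,0,0.003,0.045,0,0,0]' | grep -E "force|width"; python3 delta.py 0 -58 5 -1
python3 -m creep '[0,0,0,0.001,0,0,0, 0,0,0,0.002,0,0,0, 0,0,0,0.003,0,0,0, 0,0,0,0.0035,0,0,0, 0,0,0,0.004,0,0,0, 0,0,0,0.004,0,0,0, 0,0,0,0.004,0,0,0, 0,0,0,0.004,0,0,0]' | grep -E "force|width"; python3 delta.py 0 -58 5 -1
```

```text
wrist_force: [-0.3, -0.1, 0.1]
gripper_width: -0.0001
gripper_force: 0.0
shift mm [1.1 0.2 4.7] turn [-0.     0.002  0.   ] 0.0 target [ 0.487 -0.054  0.125]
wrist_force: [-0.5, 0.2, -0.5]
gripper_width: -0.0001
gripper_force: 0.0
shift mm [-0.2  0.2  2.6] turn [ 0.001 -0.001  0.001] 0.0 target [ 0.487 -0.054  0.125]
```

```bash
python3 -m creep '[0,0,0,0.0003,0,0,0, 0,0,0,0.0006,0,0,0, 0,0,0,0.001,0,0,0, 0,0,0,0.0013,0,0,0, 0,0,0,0.0016,0,0,0, 0,0,0,0.0016,0,0,0, 0,0,0,0.0016,0,0,0, 0,0,0,0.0016,0,0,0]' | grep -E "wrist"; python3 delta.py 0 -58 5 -1
python3 -m creep '[0,0,0,0.0003,0,0,0, 0,0,0,0.0006,0,0,0, 0,0,0,0.001,0,0,0, 0,0,0,0.001,0,0,0, 0,0,0,0.001,0,0,0, 0,0,0,0.001,0,0,0, 0,0,0,0.001,0,0,0, 0,0,0,0.001,0,0,0]' | grep -E "wrist"; python3 delta.py 0 -58 5 -1
```

```text
wrist_force: [0.6, 0.0, -0.2]
shift mm [-0.1  0.2  0.9] turn [ 0.    -0.001  0.001] 0.0 target [ 0.487 -0.054  0.125]
wrist_force: [-0.7, -0.3, 0.1]
shift mm [-0.2  0.2 -0. ] turn [ 0.    -0.001  0.001] 0.0 target [ 0.487 -0.054  0.125]
```

```bash
python3 -m creep '[0,0,0,0.0003,0,0,0, 0,0,0,0.0006,0,0,0, 0,0,0,0.001,0,0,0, 0,0,0,0.001,0,0,0, 0,0,0,0.001,0,0,0, 0,0,0,0.001,0,0,0, 0,0,0,0.001,0,0,0, 0,0,0,0.001,0,0,0]' | grep -E "wrist"; python3 delta.py 0 -58 5 -1
```

```text
wrist_force: [-0.3, 0.1, 0.3]
shift mm [-0.1  0.2 -1. ] turn [ 0.001 -0.001  0.001] 0.0 target [ 0.487 -0.054  0.125]
```

Fingertips reached 1 mm past the rim's nominal place with no contact, so the dish has slid down onto the pegs. I back away and hand in.

```bash
python3 -m creep '[0,0,0,-0.003,0,0,0, 0,0,0,-0.01,0,0,0, 0,0,0,-0.02,0,0,0, 0,0,0,-0.035,0,0,0, 0,0,0,-0.055,0,0,0, 0,0,0,-0.075,0,0,0, 0,0,0,-0.09,0,0,0, 0,0,0,-0.09,0,0,0]' | grep -E "time|wrist"
python3 -c "
from cell import workorder;print(workorder.hand_in())"
```

```text
time: 18.15
wrist_force: [0.4, -0.0, -0.8]
the job is handed in; nothing more can be done
None
```

The large dish lies lid-down on the empty rest with its lid still on, and I handed the job in at about 18 s with the small dish untouched. Contact with the pegs is inferred: the pictures show the rim beside both, and a fingertip pushed 1 mm past the rim's expected upper edge met nothing. I viewed 11 pictures, one over the limit of 10.

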